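Tuck an order tag under the holder's weighted arm

TASK

Take the order tag with the blue end and tuck it under the weighted arm of the tag holder, on top of the green-ended tag already there: plain end first, lying flat, pushed home to the back stop, blue end sticking out to the front. Let go so that the arm alone holds it down; keep the green-ended tag in the holder and leave the red-ended tag where it lies.

Things in the scene. Friction and masses are not known exactly. Their poses are not given: they have to be found in the camera images.
- tag_blue: Loose flat wooden tag, 160 x 36 x 10 mm, 0.05 kg, on the worktop; 50 mm at one end are blue, with a brass eyelet. Origin: centre of its underside. x runs along it from the blue end (-80 mm) to the plain end (+80 mm), z up. Grip it across its 36 mm width in the blue part (about x = -50 mm), which stays outside the holder.
- tag_blue_tip (a point): Middle of the plain end of the blue tag, at its underside (x = +80 mm from the tag's origin). This end goes in first.
- tag_green: The same kind of tag with a green end, loose, lying in the holder under the arm, green end out to the front. Origin: centre of its underside, x from the green to the plain end.
- tag_red: The same kind of tag with a red end, loose on the worktop; to be left alone. Origin: centre of its underside, x from the red to the plain end.
- holder: Fixed holder: dark wooden base 120 (x) x 90 x 14 mm with a steel back stop. Origin: centre of the base's underside. x points in, from the open front to the stop, z up. The floor is at z = 14 mm, the green tag's top, where the blue tag must lie, at z = 24 mm. A tag pushed home has its origin at x = -45 mm. Side cheeks at the back leave 12 mm either side of a centred tag.
- press_arm: Steel arm 16 mm wide with a brass weight, hinged at the back. Origin: on the hinge pin, at x = 40, z = 54 mm in the holder's frame. At rest its foot lies on the green tag (x = -3 to -22 mm) and presses with about 1 N, by weight alone. It swings up to 0.9 rad; a tag pushed in level just above the green tag runs under its nose and lifts it by itself (a few N; slippery steel).
- holder_stop (a point): Middle of the back stop's front face, 24 mm above the worktop (level with the green tag's top); at x = +35 mm in the holder's frame. The blue tag's plain end is pushed up to it. The stop reaches up to 44 mm.
- press_arm_lip (a point): Underside of the arm's rolled front lip, the end of the nose that slopes up at 26 degrees from the foot to the front; at rest at x = -72 mm in the holder's frame, 22 mm above the green tag's top: the mouth for the new tag. The lip rises further once a tag is under the arm (to about 65 mm above the worktop).

How it is judged:
At the end, for the whole second after the job is handed in: Blue tag at rest, flat (0.1 rad) on the green tag and pressed by the arm (over 0.3 N), plain end within 15 mm of the back stop and 16 mm of the middle line, within 12 degrees of the holder's direction. Green tag flat on the floor, plain end within 20 mm of the stop, within 12 degrees (x of tag_blue_tip in the frame of holder between 0.02 and 0.04 m and y of tag_blue_tip in the frame of holder between -0.016 and 0.016 m and z of tag_blue_tip in the frame of holder between 0.02 and 0.03 m and angle between the x axis of each of tag_blue, tag_green and the x axis of holder, either way round below 0.21 rad and angle between tag_blue's own z axis and vertical below 0.1 rad and contact force between press_arm and tag_blue above 0.3 N and x of tag_green in the frame of holder above -0.066 m and z of tag_green in the frame of holder below 0.02 m and linear speed of tag_blue below 0.02 m/s); the robot touches nothing.
It fails at once if the red tag is moved by more than 20 mm (distance of tag_red from where it was at the start of the episode above 0.02 m).
It also fails if it takes over 35 s, if anything falls off the work surface, if the arm or the gripper's body presses on something with over 40 N, if the wrist force passes 120 N, or if a joint passes its speed limit or range.

ROBOT

A 7-joint arm with a two-finger parallel gripper is mounted at the origin on a cart in front of the work surface, level with it; the furniture and walls round the work are solid. World frame = base frame: x ahead of the robot, y to its left, z up, the work surface at z = 0. Lengths are in m, angles in rad, forces in N, time in s.
With the tool pointing down it reaches from about 0.4 to 0.85 m from the base axis. Payload 4.5 kg.
Tool frame: the origin (TCP) lies midway between the tips of the shut fingers; the grasp point (between the pads) lies 19 mm behind it; z points along the fingers, y is the line along which they close (so a half turn about z gives the same grasp; the last joint's range is limited). The gripper opens to 88 mm and grips with 3 to 60 N. Pads are 18 mm wide; open, the fingers measure 123 mm over their backs; the gripper's body (75 mm by 187 mm) begins 45 mm behind the grasp point.
Start: joints at [-1.202, 0.689, -0.195, 1.565, 0.157, 0.902, -0.215], TCP at [0.205, 0.59, 0.206] pointing down, gripper open.
Joint ranges: [-3.01, 3.01], [-0.46, 2.08], [-1.47, 1.51], [0.13, 2.56], [-1, 4.14], [0.04, 2.09], [-2.66, 2.66]. Speed limits (rad/s): [2.57, 2.57, 3.14, 3.14, 3.14, 3.14, 3.14].

INTERFACE

Orientations are given as a unit quaternion [x, y, z, w].
In Python, from plant import get_state, viewer, workorder gives the robot as it stands. The module is installed in compiled form; this text tells all that it offers.
- The arm moves only by the tool step_arm, never from a script. Its argument "motion" is a list of rows, each an object of numbers: "wx", "wy", "wz": the turn, a rotation vector about the tool's x, y, z each as a share of 180 degrees, from -1 to 1; "dx", "dy", "dz": the shift along the tool's x, y, z each as a share of 8 cm, from -1 to 1; "claw": the finger opening in mm, from 0 to 88.1. A call has 1 to 8 rows; each row is the pose to reach, as a shift and turn from the pose commanded when the call began, along the tool's axes at that moment, turning the shorter way round; what a row does not reach only later rows make up. A row lasts 1/10 s, in which the tool goes at most 50 mm and 8.59 degrees, less where a joint would pass 70% of its speed; a pose out of reach is approached as far as the arm can. A call with a number of a shift or a turn outside -1 to 1 is refused whole. A call with a gripper value outside its range is refused whole. The fingers move at their own pace and stop on an object; "force" is the grip in N (left out, the last holds). Time passes only in rows, so rows that repeat a pose let the fingers close. It gives the time, the measured TCP pose, the force, the opening and the grip force at its end, in the units of the state.
- get_state(): the state, without advancing time (a new reading comes with each control period).
- viewer.snapshot(name): name is "side" or "top" or "wrist"; returns (picture, depth): 400x640x3 uint8, red, green, blue; 400x640 float32, m along the optical axis (not along the pixel's ray), 0 where there is no reading.
- viewer.calibration(name): a dict with "vfov" (degrees; the focal length in pixels is half the picture's height over the tangent of half this angle, whatever the lens; pixels are square), "cx", "cy" (the principal point, pixels), "extrinsics" (4x4, takes a point from camera to world coordinates). Camera axes: x right, y down, z forward; pixel columns grow to the right and rows downward; lengths in m; the calibration is good to about 2 mm. A picture is of the moment at which its call begins: read the wrist's pose just before it. calibration takes no time and is no camera call; for the wrist camera it gives the pose at the moment of the call.
- workorder.finish_job(): hands the job in; it is judged then, once.
The state is a dict: "clock": time; "q": joint angles; "qd": joint speeds; "joint_torque": joint torques, N m; "tool_pos": TCP position; "eef_rot": TCP orientation; "contact_force": force on the tool from outside, world axes, zero at the start; "moment": the same for the moment, N m; "opening": opening from 0.0 (shut) to 1.0 (fully open); "finger_force": force on a finger pad.
Only numpy, scipy, OpenCV 4.12 (cv2) and the standard library are available. Lean on these libraries where they do the work, as an engineer would, in place of code of your own. Each camera call takes 0.05 s, during which the arm holds its last target. There are 200 camera calls.

## Working session

There is one attempt and no reset: what is moved stays moved. The work goes in short steps, Python scripts to look and compute and a tool call to move; the robot and the scene stay as the last step left them, time stands still between calls to the robot, and variables do not carry over. Pictures are saved under pics/ and viewed, at most 10 in all, crops included, and the job is handed in when it is done.

Besides the shell and the picture viewer there is one more tool, called after "Emit:" in YAML: its name, and indented under it one key for each argument. step_arm: Moves the arm, as the interface text tells. Shift numbers are shares of 8 cm and turn numbers shares of 180 degrees, none past 1 either way. Its arguments: {"type":"object","properties":{"motion":{"type":"array","items":{"type":"object","properties":{"wx":{"type":"number","minimum":-1,"maximum":1},"wy":{"type":"number","minimum":-1,"maximum":1},"wz":{"type":"number","minimum":-1,"maximum":1},"dx":{"type":"number","minimum":-1,"maximum":1},"dy":{"type":"number","minimum":-1,"maximum":1},"dz":{"type":"number","minimum":-1,"maximum":1},"claw":{"type":"number"}}}},"force":{"type":"number"}},"required":["motion"]}

```bash
mkdir -p pics
cat > h.py <<'E'
import numpy as np, cv2
from plant import get_state, viewer, workorder
from scipy.spatial.transform import Rotation as R
def snap(name,fn=None):
    c=viewer.calibration(name); im,d=viewer.snapshot(name)
    if fn: cv2.imwrite('pics/'+fn,im[:,:,::-1])
    return c,im,d
def pts(c,d,uv):
    uv=np.atleast_2d(uv).astype(int); f=200/np.tan(np.radians(c['vfov'])/2)
    z=d[uv[:,1],uv[:,0]]
    p=np.c_[(uv[:,0]-c['cx'])/f*z,(uv[:,1]-c['cy'])/f*z,z]
    T=np.array(c['extrinsics']); return p@T[:3,:3].T+T[:3,3]
def ray(c,uv,h):
    uv=np.atleast_2d(uv).astype(float); f=200/np.tan(np.radians(c['vfov'])/2)
    T=np.array(c['extrinsics']); p=np.c_[(uv[:,0]-c['cx'])/f,(uv[:,1]-c['cy'])/f,np.ones(len(uv))]@T[:3,:3].T
    return T[:3,3]+p*((h-T[2,3])/p[:,2])[:,None]
E
python3 - <<'E'
from h import *
s=get_state(); print(s)
for n in('top','side'):
    c,im,d=snap(n,n+'0.png'); print(n,c)
    np.savez(n+'0.npz',im=im,d=d)
E
```

```text
{'clock': 0.0, 'q': array([-1.20223765,  0.68997633, -0.19448069,  1.56636245,  0.15729624,
        0.90252841, -0.21509364]), 'qd': array([-0.00071415, -0.00145872,  0.0023637 , -0.00104231,  0.00099817,
        0.00300247, -0.00219882]), 'joint_torque': array([-1.43026182e-04, -5.27558005e+01, -1.26655351e+00, -1.53423232e+01,
       -5.25395956e-02,  6.66994791e-03,  1.64593866e-04]), 'tool_pos': array([0.20517458, 0.58960592, 0.20490914]), 'eef_rot': array([ 1.66566763e-01,  9.86029728e-01, -9.39436195e-04, -7.71091151e-05]), 'contact_force': array([ 0.0245444 , -0.5815693 ,  0.54443242]), 'moment': array([ 0.04822841, -0.01847223, -0.01077694]), 'finger_force': 0.0, 'opening': 0.9985472935503232}
top {'vfov': 45.3812735159299, 'cx': 320.91251249029415, 'cy': 192.52180148105316, 'extrinsics': array([[-0.01197374, -0.99872637,  0.04901289,  0.50094653],
       [-0.99991711,  0.01172722, -0.00531421, -0.28819111],
       [ 0.00473266, -0.04907246, -0.99878401,  0.92471131],
       [ 0.        ,  0.        ,  0.        ,  1.        ]])}
side {'vfov': 57.25613576121278, 'cx': 316.02672726187427, 'cy': 194.93918913550255, 'extrinsics': array([[ 0.99742037, -0.01582906,  0.07001455,  0.47324916],
       [-0.06928429, -0.46733619,  0.88136064, -1.02254241],
       [ 0.01876922, -0.88393796, -0.46722735,  0.48169763],
       [ 0.        ,  0.        ,  0.        ,  1.        ]])}
```

View pics/top0.png

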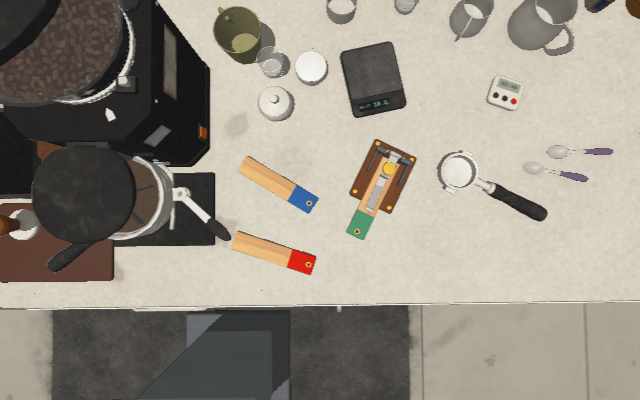

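View pics/side0.png

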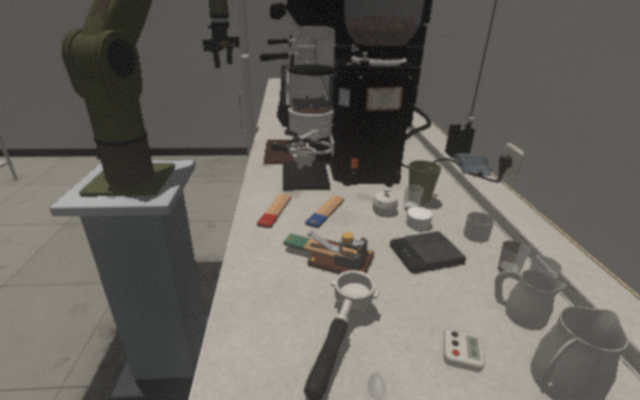

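The top view shows the blue tag from (242,165) (plain) to (312,205) (blue). The red tag is around (275,253), and the holder is at (383,176) with its green end at (357,225). The side view shows the arm beyond the coffee machine, so I need heights along the route.

```bash
cat > m.py <<'E'
from h import *
def tag(c,im,d,lo,hi,h,win=None):
    hsv=cv2.cvtColor(im,cv2.COLOR_RGB2HSV); m=cv2.inRange(hsv,lo,hi)
    if win: 
        k=np.zeros_like(m);k[win[1]:win[3],win[0]:win[2]]=1;m*=k
    cs=max(cv2.findContours(m,0,1)[0],key=cv2.contourArea)
    w=ray(c,cs[:,0],h)[:,:2]
    r=cv2.minAreaRect((w*1000).astype(np.float32)); return r,cs
E
python3 - <<'E'
from m import *
c=viewer.calibration('top'); z=np.load('top0.npz'); im,d=z['im'],z['d']
for n,lo,hi,h in(('blue',(100,120,60),(125,255,255),.01),('red',(0,200,120),(6,255,255),.01),('green',(65,90,40),(90,255,255),.024),('woodB',(8,70,120),(25,255,255),.01)):
    win={'red':(280,240,320,280),'green':(340,180,385,245),'blue':(280,170,330,220),'woodB':(230,150,300,205)}[n]
    r,cs=tag(c,im,d,lo,hi,h,win); print(n,r, 'px',cs[:,0].mean(0), 'depthz',np.median(pts(c,d,cs[:,0])[:,2]))
# height map
v,u=np.mgrid[0:400,0:640]; P=pts(c,d,np.c_[u.ravel(),v.ravel()])
print('max z by cell rows x, cols y; invalid',(d==0).sum())
ys=np.arange(.45,-.65,-.1)
print('y',ys.round(2))
for x in np.arange(.1,1,.1):
    print(round(x,2),[round(float(P[(abs(P[:,0]-x)<.05)&(abs(P[:,1]-y)<.05)][:,2].max(initial=-9)),2) for y in ys])
# holder base brown mask
hsv=cv2.cvtColor(im,cv2.COLOR_RGB2HSV)
print(hsv[150,372],hsv[195,400],hsv[190,360])
E
```

```text
blue ((533.7339477539062, -257.58935546875), (46.98447036743164, 34.77412414550781), 58.39118576049805) px [302.29577465 199.07042254] depthz 0.009903499527379567
red ((414.5521240234375, -254.10865783691406), (46.28428268432617, 34.660037994384766), 70.95294952392578) px [301.22077922 261.68831169] depthz 0.009811419987368453
green ((484.2042236328125, -364.8323059082031), (34.221702575683594, 46.89218521118164), 64.24691772460938) px [359.69333333 224.38666667] depthz 0.024517437256312946
woodB ((575.375, -188.88632202148438), (110.44335174560547, 36.19912338256836), 58.60837173461914) px [266.5078125 177.765625 ] depthz 0.009190564288776126
max z by cell rows x, cols y; invalid 1019
y [ 0.45  0.35  0.25  0.15  0.05 -0.05 -0.15 -0.25 -0.35 -0.45 -0.55]
0.1 [-0.83, -0.83, -0.83, -0.03, -0.02, -0.02, -0.02, -0.83, -0.83, -0.84, -0.83]
0.2 [-0.83, -0.83, -0.84, -0.02, -0.02, -0.02, -0.01, -0.84, -0.84, -0.83, -0.84]
0.3 [-9.0, 0.0, 0.0, 0.0, 0.0, 0.0, 0.0, 0.01, 0.01, 0.01, 0.0]
0.4 [-9.0, 0.02, 0.04, 0.05, 0.01, 0.01, 0.01, 0.02, 0.0, 0.0, 0.01]
0.5 [-9.0, 0.02, 0.11, 0.05, 0.33, 0.33, 0.17, 0.92, 0.06, 0.03, 0.06]
0.6 [-9.0, -9.0, 0.1, 0.34, 0.49, 0.58, 0.01, 0.01, 0.05, 0.07, 0.06]
0.7 [-9.0, 0.0, 0.11, -9.0, -9.0, 0.58, 0.05, 0.07, 0.02, 0.02, 0.01]
0.8 [-9.0, -9.0, -9.0, -9.0, -9.0, 0.35, 0.1, 0.06, 0.04, 0.02, 0.09]
0.9 [-9.0, -9.0, -9.0, -9.0, 0.0, 0.01, 0.1, 0.01, 0.06, 0.06, 0.08]
[ 11 157 115] [ 16  35 190] [ 12 162 115]
```

Run:
```python
from m import *
c=viewer.calibration('top'); z=np.load('top0.npz'); im,d=z['im'],z['d']
r,cs=tag(c,im,d,(4,90,30),(16,255,190),.014,(340,130,425,220)); print('base',r)
hsv=cv2.cvtColor(im,cv2.COLOR_RGB2HSV); m=cv2.inRange(hsv,(4,90,30),(16,255,190)); k=np.zeros_like(m);k[130:220,340:425]=1
p=np.argwhere(m*k>0)[:,::-1]; w=ray(c,p,.014)[:,:2]*1000; print('all brown',len(p),cv2.minAreaRect(w.astype(np.float32)))
m2=cv2.inRange(hsv,(8,70,140),(25,255,255)); k=np.zeros_like(m);k[180:220,360:385]=1
v,u=np.mgrid[0:400,0:640]; P=pts(c,d,np.c_[u.ravel(),v.ravel()]); P=P[d.ravel()>0]
print('min x with z>.08 per y')
for y in np.arange(.4,-.3,-.05):
    for h in(.04,.15,.3):
        q=P[(abs(P[:,1]-y)<.025)&(P[:,2]>h)]; print(round(y,2),h,q[:,0].min().round(3) if len(q) else None,end=' | ')
    print()
```

```text
base ((576.1490478515625, -411.083740234375), (87.88846588134766, 118.99900817871094), 63.642513275146484)
all brown 1483 ((576.1490478515625, -411.083740234375), (87.88846588134766, 118.99900817871094), 63.642513275146484)
min x with z>.08 per y
0.4 0.04 None | 0.4 0.15 None | 0.4 0.3 None | 
0.35 0.04 None | 0.35 0.15 None | 0.35 0.3 None | 
0.3 0.04 None | 0.3 0.15 None | 0.3 0.3 None | 
0.25 0.04 0.473 | 0.25 0.15 None | 0.25 0.3 None | 
0.2 0.04 0.413 | 0.2 0.15 None | 0.2 0.3 None | 
0.15 0.04 0.426 | 0.15 0.15 None | 0.15 0.3 None | 
0.1 0.04 0.457 | 0.1 0.15 0.607 | 0.1 0.3 0.607 | 
0.05 0.04 0.473 | 0.05 0.15 0.473 | 0.05 0.3 0.473 | 
0.0 0.04 0.47 | 0.0 0.15 0.47 | 0.0 0.3 0.471 | 
-0.05 0.04 0.48 | -0.05 0.15 0.48 | -0.05 0.3 0.482 | 
-0.1 0.04 0.473 | -0.1 0.15 0.473 | -0.1 0.3 0.624 | 
-0.15 0.04 0.465 | -0.15 0.15 0.465 | -0.15 0.3 None | 
-0.2 0.04 0.688 | -0.2 0.15 None | -0.2 0.3 None | 
-0.25 0.04 0.699 | -0.25 0.15 None | -0.25 0.3 None |
```

Run:
```python
from m import *
s=get_state(); Rt=R.from_quat(s['eef_rot']); T=np.array(viewer.calibration('wrist')['extrinsics'])
print('cam in tool',Rt.inv().apply(T[:3,3]-s['tool_pos']),'tool axes',Rt.as_matrix().round(3).tolist(),'cam z in tool',Rt.inv().apply(T[:3,2]))
c=viewer.calibration('top'); z=np.load('top0.npz'); im,d=z['im'],z['d']
v,u=np.mgrid[0:400,0:640]; P=pts(c,d,np.c_[u.ravel(),v.ravel()]); P=P[d.ravel()>0]
for y in np.arange(-.06,-.2,-.01):
    q=P[(abs(P[:,1]-y)<.005)&(P[:,2]>.05)&(P[:,2]<.8)]
    if len(q): print(round(y,2),q[:,0].min().round(3),q[:,0].max().round(3),'x at zmax<.6:',q[:,2].max().round(3), 'x<.6 zmax',q[q[:,0]<.6][:,2].max(initial=0).round(3))
# moves, tool axes at start
for g in([.36,.3,.3],[.37,0,.3],[.36,-.2,.3],[.5363,-.2533,.2]):
    print(g,(Rt.inv().apply(np.array(g)-s['tool_pos'])/.08).round(2))
```

```text
cam in tool [ 0.0697793 -0.0010589 -0.1785915] tool axes [[-0.945, 0.328, -0.0], [0.328, 0.945, -0.002], [-0.0, -0.002, -1.0]] cam z in tool [-2.71876814e-01 -1.51655883e-04  9.62332050e-01]
-0.06 0.523 0.769 x at zmax<.6: 0.576 x<.6 zmax 0.323
-0.07 0.527 0.791 x at zmax<.6: 0.575 x<.6 zmax 0.179
-0.08 0.518 0.791 x at zmax<.6: 0.574 x<.6 zmax 0.175
-0.09 0.508 0.726 x at zmax<.6: 0.573 x<.6 zmax 0.173
-0.1 0.498 0.521 x at zmax<.6: 0.172 x<.6 zmax 0.172
-0.11 0.483 0.88 x at zmax<.6: 0.172 x<.6 zmax 0.172
-0.12 0.473 0.878 x at zmax<.6: 0.173 x<.6 zmax 0.173
-0.13 0.467 0.87 x at zmax<.6: 0.172 x<.6 zmax 0.172
-0.14 0.465 0.872 x at zmax<.6: 0.172 x<.6 zmax 0.172
-0.15 0.465 0.872 x at zmax<.6: 0.171 x<.6 zmax 0.171
-0.16 0.789 0.871 x at zmax<.6: 0.103 x<.6 zmax 0.0
-0.17 0.792 0.868 x at zmax<.6: 0.103 x<.6 zmax 0.0
-0.18 0.772 0.86 x at zmax<.6: 0.104 x<.6 zmax 0.0
-0.19 0.767 0.847 x at zmax<.6: 0.103 x<.6 zmax 0.0
-0.2 0.71 0.815 x at zmax<.6: 0.067 x<.6 zmax 0.0
[0.36, 0.3, 0.3] [-3.02 -2.79 -1.18]
[0.37, 0, 0.3] [-4.37 -6.29 -1.18]
[0.36, -0.2, 0.3] [-5.07 -8.69 -1.17]
[0.5363, -0.2533, 0.2] [-7.37 -8.59  0.08]
```

Emit:
step_arm:
  motion:
    - {"dx": -0.76, "dy": -0.7, "dz": -0.6, "claw": 88}
    - {"dx": -0.76, "dy": -0.7, "dz": -0.6}
    - {"dx": -0.76, "dy": -0.7, "dz": -0.6}

```text
$.motion[0]: bad value
```

Emit:
step_arm:
  motion:
    - {"dx": -0.76, "dy": -0.7, "dz": -0.6}
    - {"dx": -0.76, "dy": -0.7, "dz": -0.6}
    - {"dx": -0.76, "dy": -0.7, "dz": -0.6}

```text
$.motion[0]: bad value
```

```bash
python3 -c "
from h import *
s=get_state();print(s['q'].round(2),s['tool_pos'].round(3),s['eef_rot'].round(3),s['clock'])"
```

```text
[-1.2   0.69 -0.19  1.57  0.16  0.9  -0.22] [0.205 0.59  0.205] [ 0.167  0.986 -0.001 -0.   ] 0.1
```

Emit:
step_arm:
  motion:
    - {"dx": -0.76, "dy": -0.7, "dz": -0.6, "wx": 0, "wy": 0, "wz": 0, "claw": 88}
    - {"dx": -0.76, "dy": -0.7, "dz": -0.6, "wx": 0, "wy": 0, "wz": 0, "claw": 88}
    - {"dx": -0.76, "dy": -0.7, "dz": -0.6, "wx": 0, "wy": 0, "wz": 0, "claw": 88}

```text
clock: 0.4
tool_pos: [0.2495, 0.5136, 0.256]
eef_rot: [0.17, 0.985, 0.0, 0.002]
contact_force: [-0.1, -0.3, -0.5]
opening: 1.001
finger_force: 0.0
```

Emit:
step_arm:
  motion:
    - {"dx": -0.76, "dy": -0.7, "dz": -0.6, "wx": 0, "wy": 0, "wz": 0, "claw": 88}
    - {"dx": -0.76, "dy": -0.7, "dz": -0.6, "wx": 0, "wy": 0, "wz": 0, "claw": 88}
    - {"dx": -0.76, "dy": -0.7, "dz": -0.6, "wx": 0, "wy": 0, "wz": 0, "claw": 88}

```text
clock: 0.7
tool_pos: [0.2877, 0.4412, 0.3039]
eef_rot: [0.17, 0.985, 0.001, 0.002]
contact_force: [-0.1, -0.3, 0.3]
opening: 1.0
finger_force: 0.0
```

```bash
python3 -c "
from h import *
s=get_state();print(s['q'].round(2),s['tool_pos'].round(3),s['eef_rot'].round(3),s['clock'])"
```

```text
[-0.94  0.44 -0.22  1.72  0.12  0.98  0.02] [0.288 0.441 0.304] [0.17  0.985 0.001 0.002] 0.7
```

Emit:
step_arm:
  motion:
    - {"dx": -0.76, "dy": -0.8, "dz": 0, "wx": 0, "wy": 0, "wz": 0, "claw": 88}
    - {"dx": -0.76, "dy": -0.8, "dz": 0, "wx": 0, "wy": 0, "wz": 0, "claw": 88}
    - {"dx": -0.76, "dy": -0.8, "dz": 0, "wx": 0, "wy": 0, "wz": 0, "claw": 88}

```text
clock: 1.0
tool_pos: [0.3219, 0.3594, 0.3009]
eef_rot: [0.17, 0.985, -0.002, 0.0]
contact_force: [-0.3, 0.4, 0.8]
opening: 0.997
finger_force: 0.0
```

Emit:
step_arm:
  motion:
    - {"dx": -0.76, "dy": -0.8, "dz": 0, "wx": 0, "wy": 0, "wz": 0, "claw": 88}
    - {"dx": -0.76, "dy": -0.8, "dz": 0, "wx": 0, "wy": 0, "wz": 0, "claw": 88}
    - {"dx": -0.76, "dy": -0.8, "dz": 0, "wx": 0, "wy": 0, "wz": 0, "claw": 88}

```text
clock: 1.3
tool_pos: [0.3579, 0.2799, 0.301]
eef_rot: [0.17, 0.985, -0.002, 0.0]
contact_force: [0.1, 0.2, -0.0]
opening: 0.994
finger_force: 0.0
```

Emit:
step_arm:
  motion:
    - {"dx": -0.33, "dy": -0.95, "dz": 0, "wx": 0, "wy": 0, "wz": 0, "claw": 88}
    - {"dx": -0.33, "dy": -0.95, "dz": 0, "wx": 0, "wy": 0, "wz": 0, "claw": 88}
    - {"dx": -0.33, "dy": -0.95, "dz": 0, "wx": 0, "wy": 0, "wz": 0, "claw": 88}

```text
clock: 1.6
tool_pos: [0.3555, 0.2009, 0.3012]
eef_rot: [0.168, 0.986, -0.001, -0.001]
contact_force: [-0.1, -0.1, -0.1]
opening: 0.997
finger_force: 0.0
```

Emit:
step_arm:
  motion:
    - {"dx": -0.33, "dy": -0.95, "dz": 0, "wx": 0, "wy": 0, "wz": 0, "claw": 88}
    - {"dx": -0.33, "dy": -0.95, "dz": 0, "wx": 0, "wy": 0, "wz": 0, "claw": 88}
    - {"dx": -0.33, "dy": -0.95, "dz": 0, "wx": 0, "wy": 0, "wz": 0, "claw": 88}

```text
clock: 1.9
tool_pos: [0.3559, 0.1214, 0.3014]
eef_rot: [0.168, 0.986, -0.001, -0.0]
contact_force: [0.2, 0.2, 0.8]
opening: 0.999
finger_force: 0.0
```

Emit:
step_arm:
  motion:
    - {"dx": -0.33, "dy": -0.95, "dz": 0, "wx": 0, "wy": 0, "wz": 0, "claw": 88}
    - {"dx": -0.33, "dy": -0.95, "dz": 0, "wx": 0, "wy": 0, "wz": 0, "claw": 88}
    - {"dx": -0.33, "dy": -0.95, "dz": 0, "wx": 0, "wy": 0, "wz": 0, "claw": 88}

```text
clock: 2.2
tool_pos: [0.3566, 0.0414, 0.3015]
eef_rot: [0.168, 0.986, -0.0, -0.0]
contact_force: [0.3, 1.0, 0.4]
opening: 0.996
finger_force: 0.0
```

```bash
python3 -c "
from h import *
s=get_state();print(s['q'].round(2),s['tool_pos'].round(3),s['eef_rot'].round(3),s['clock'])"
```

```text
[-0.14  0.2  -0.13  2.14  0.04  0.81  0.94] [0.357 0.041 0.302] [ 0.168  0.986 -0.    -0.   ] 2.2
```

Emit:
step_arm:
  motion:
    - {"dx": -0.33, "dy": -0.95, "dz": 0, "wx": 0, "wy": 0, "wz": 0, "claw": 88}
    - {"dx": -0.33, "dy": -0.95, "dz": 0, "wx": 0, "wy": 0, "wz": 0, "claw": 88}
    - {"dx": -0.33, "dy": -0.95, "dz": 0, "wx": 0, "wy": 0, "wz": 0, "claw": 88}

```text
clock: 2.5
tool_pos: [0.3573, -0.0389, 0.3016]
eef_rot: [0.168, 0.986, -0.0, 0.0]
contact_force: [-0.3, 0.6, -0.1]
opening: 0.999
finger_force: 0.0
```

Emit:
step_arm:
  motion:
    - {"dx": -0.33, "dy": -0.95, "dz": 0, "wx": 0, "wy": 0, "wz": 0, "claw": 88}
    - {"dx": -0.33, "dy": -0.95, "dz": 0, "wx": 0, "wy": 0, "wz": 0, "claw": 88}
    - {"dx": -0.33, "dy": -0.95, "dz": 0, "wx": 0, "wy": 0, "wz": 0, "claw": 88}

```text
clock: 2.8
tool_pos: [0.3579, -0.1195, 0.3017]
eef_rot: [0.168, 0.986, -0.0, 0.001]
contact_force: [0.9, 1.6, 1.0]
opening: 0.997
finger_force: 0.0
```

Emit:
step_arm:
  motion:
    - {"dx": -0.33, "dy": -0.95, "dz": 0, "wx": 0, "wy": 0, "wz": 0, "claw": 88}
    - {"dx": -0.33, "dy": -0.95, "dz": 0, "wx": 0, "wy": 0, "wz": 0, "claw": 88}
    - {"dx": -0.33, "dy": -0.95, "dz": 0, "wx": 0, "wy": 0, "wz": 0, "claw": 88}

```text
clock: 3.1
tool_pos: [0.3581, -0.2001, 0.3016]
eef_rot: [0.168, 0.986, -0.0, 0.001]
contact_force: [-0.6, 0.7, -0.2]
opening: 0.998
finger_force: 0.0
```

Emit:
step_arm:
  motion:
    - {"dx": -0.8, "dy": -0.6, "dz": 0, "wx": 0, "wy": 0, "wz": 0.3, "claw": 88}
    - {"dx": -0.8, "dy": -0.6, "dz": 0, "wx": 0, "wy": 0, "wz": 0.3, "claw": 88}
    - {"dx": -0.8, "dy": -0.6, "dz": 0, "wx": 0, "wy": 0, "wz": 0.3, "claw": 88}
    - {"dx": -0.8, "dy": -0.6, "dz": 0, "wx": 0, "wy": 0, "wz": 0.3, "claw": 88}
    - {"dx": -0.8, "dy": -0.6, "dz": 0, "wx": 0, "wy": 0, "wz": 0.3, "claw": 88}
    - {"dx": -0.8, "dy": -0.6, "dz": 0, "wx": 0, "wy": 0, "wz": 0.3, "claw": 88}
    - {"dx": -0.8, "dy": -0.6, "dz": 0, "wx": 0, "wy": 0, "wz": 0.3, "claw": 88}

```text
clock: 3.8
tool_pos: [0.4034, -0.2614, 0.3012]
eef_rot: [0.596, 0.803, 0.001, -0.0]
contact_force: [-1.4, 0.6, 0.2]
opening: 0.998
finger_force: 0.0
```

```bash
cat >> h.py <<'E'
def plan(g,ydeg):
    "shift shares and wz share to put the TCP at g with tool y at heading ydeg, tool straight down"
    s=get_state(); Rt=R.from_quat(s['eef_rot']); a=np.radians(ydeg)
    y=np.array([np.cos(a),np.sin(a),0]); G=R.from_matrix(np.c_[[-y[1],y[0],0],y,[0,0,-1]])
    print('t',s['clock'],'pos',s['tool_pos'].round(4),'shift',(Rt.inv().apply(np.array(g)-s['tool_pos'])/.08).round(3),'w',((Rt.inv()*G).as_rotvec()/np.pi).round(4),'q',s['q'].round(2))
E
python3 -c "
from h import *
plan([.5332,-.2584,.2],-31.3)"
```

```text
t 3.8 pos [ 0.4034 -0.2614  0.3012] shift [-0.438  1.562  1.266] w [ 1.000e-04 -7.000e-04  2.676e-01] q [ 0.29  0.39  0.28  1.86 -0.13  0.91  0.93]
```

Emit:
step_arm:
  motion:
    - {"dx": -0.25, "dy": 0.9, "dz": 0.6, "wx": 0, "wy": 0, "wz": 0.268, "claw": 88}
    - {"dx": -0.25, "dy": 0.9, "dz": 0.6, "wx": 0, "wy": 0, "wz": 0.268, "claw": 88}
    - {"dx": -0.25, "dy": 0.9, "dz": 0.6, "wx": 0, "wy": 0, "wz": 0.268, "claw": 88}
    - {"dx": -0.25, "dy": 0.9, "dz": 0.6, "wx": 0, "wy": 0, "wz": 0.268, "claw": 88}
    - {"dx": -0.25, "dy": 0.9, "dz": 0.6, "wx": 0, "wy": 0, "wz": 0.268, "claw": 88}
    - {"dx": -0.25, "dy": 0.9, "dz": 0.6, "wx": 0, "wy": 0, "wz": 0.268, "claw": 88}
    - {"dx": -0.25, "dy": 0.9, "dz": 0.6, "wx": 0, "wy": 0, "wz": 0.268, "claw": 88}

```text
clock: 4.5
tool_pos: [0.4777, -0.2594, 0.2529]
eef_rot: [0.871, 0.491, 0.001, -0.001]
contact_force: [-0.3, -0.0, -0.2]
opening: 0.998
finger_force: 0.0
```

Run:
```python
from m import *
c,im,d=snap('wrist','w1.png')
plan([.5332,-.2584,.12],-31.3)
for n,lo,hi in(('blue',(100,120,60),(125,255,255)),('wood',(8,70,120),(25,255,255))):
    try:
        r,cs=tag(c,im,d,lo,hi,.01); print(n,r,cs[:,0].min(0),cs[:,0].max(0))
    except Exception as e: print(n,e)
```

```text
t 4.55 pos [ 0.4773 -0.2601  0.253 ] shift [0.376 0.589 1.663] w [-0.0003 -0.0005  0.0014] q [ 0.11  0.57  0.5   1.77 -0.34  0.89  0.22]
blue ((533.2620239257812, -257.6328125), (45.970672607421875, 35.530757904052734), 58.90216827392578) [347 120] [375 156]
wood ((574.8844604492188, -188.78248596191406), (110.11241149902344, 35.90741729736328), 58.69103240966797) [348  22] [379 118]
```

View pics/w1.png

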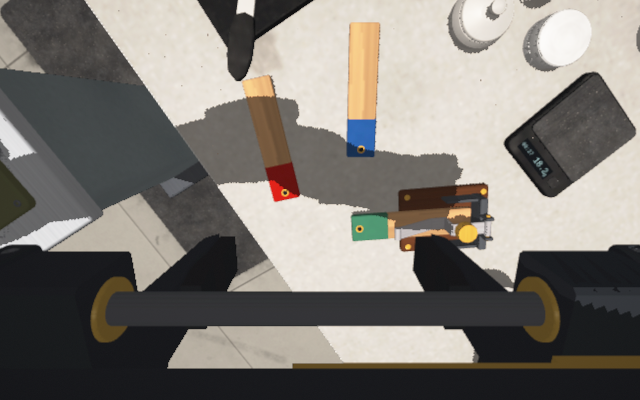

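Emit:
step_arm:
  motion:
    - {"dx": 0.376, "dy": 0.59, "dz": 0.8, "wx": 0, "wy": 0, "wz": 0, "claw": 88}
    - {"dx": 0.376, "dy": 0.59, "dz": 0.8, "wx": 0, "wy": 0, "wz": 0, "claw": 88}
    - {"dx": 0.376, "dy": 0.59, "dz": 0.8, "wx": 0, "wy": 0, "wz": 0, "claw": 88}

```text
clock: 4.85
tool_pos: [0.5336, -0.2577, 0.1856]
eef_rot: [0.87, 0.493, -0.0, -0.003]
contact_force: [-0.1, 0.8, -0.8]
opening: 1.003
finger_force: 0.0
```

Emit:
step_arm:
  motion:
    - {"dx": 0, "dy": 0, "dz": 0.9, "wx": 0, "wy": 0, "wz": 0, "claw": 70}
    - {"dx": 0, "dy": 0, "dz": 0.9, "wx": 0, "wy": 0, "wz": 0, "claw": 70}
    - {"dx": 0, "dy": 0, "dz": 0.9, "wx": 0, "wy": 0, "wz": 0, "claw": 70}

```text
clock: 5.15
tool_pos: [0.5294, -0.2603, 0.1156]
eef_rot: [0.872, 0.49, -0.001, -0.003]
contact_force: [0.6, 0.6, -0.0]
opening: 0.797
finger_force: 0.0
```

Emit:
step_arm:
  motion:
    - {"dx": 0, "dy": 0, "dz": 0.9, "wx": 0, "wy": 0, "wz": 0, "claw": 70}
    - {"dx": 0, "dy": 0, "dz": 0.9, "wx": 0, "wy": 0, "wz": 0, "claw": 70}
    - {"dx": 0, "dy": 0, "dz": 0.9, "wx": 0, "wy": 0, "wz": 0, "claw": 70}

```text
clock: 5.45
tool_pos: [0.5304, -0.2614, 0.045]
eef_rot: [0.872, 0.49, -0.0, -0.002]
contact_force: [-1.3, -0.2, -0.5]
opening: 0.795
finger_force: 0.0
```

Run:
```python
from m import *
c,im,d=snap('wrist')
plan([.5332,-.2584,.003],-31.2)
r,cs=tag(c,im,d,(100,120,60),(125,255,255),.01); print(r,cs[:,0].min(0),cs[:,0].max(0))
```

```text
t 5.5 pos [ 0.5316 -0.2624  0.0467] shift [ 0.053 -0.009  0.546] w [ 0.     -0.0002 -0.001 ] q [ 0.2   0.9   0.32  1.8  -0.51  0.53  0.31]
((534.0010986328125, -256.73321533203125), (46.851985931396484, 35.37388229370117), 58.71662521362305) [300 168] [351 233]
```

Emit:
step_arm:
  motion:
    - {"dx": 0.04, "dy": 0, "dz": 0.53, "wx": 0, "wy": 0, "wz": 0, "claw": 70}
    - {"dx": 0.04, "dy": 0, "dz": 0.53, "wx": 0, "wy": 0, "wz": 0, "claw": 70}
    - {"dx": 0.04, "dy": 0, "dz": 0.53, "wx": 0, "wy": 0, "wz": 0, "claw": 70}

```text
clock: 5.8
tool_pos: [0.5338, -0.2602, 0.0052]
eef_rot: [0.872, 0.489, 0.0, 0.001]
contact_force: [-0.1, 0.3, 0.4]
opening: 0.795
finger_force: 0.0
```

Run:
```python
from m import *
for i in range(3):
    viewer.snapshot('side'); s=get_state(); print(s['tool_pos'].round(4),s['contact_force'].round(1))
```

```text
[ 0.5342 -0.2608  0.0058] [-0.3 -0.7  0.1]
[ 0.5344 -0.261   0.0059] [-0.2  0.1  0.5]
[ 0.5343 -0.2609  0.0057] [ 0.5 -0.8 -1.3]
```

Emit:
step_arm:
  motion:
    - {"dx": 0, "dy": 0, "dz": 0.03, "wx": 0, "wy": 0, "wz": 0, "claw": 70}
    - {"dx": 0, "dy": 0, "dz": 0.03, "wx": 0, "wy": 0, "wz": 0, "claw": 20}
    - {"dx": 0, "dy": 0, "dz": 0.03, "wx": 0, "wy": 0, "wz": 0, "claw": 20}
    - {"dx": 0, "dy": 0, "dz": 0.03, "wx": 0, "wy": 0, "wz": 0, "claw": 20}
    - {"dx": 0, "dy": 0, "dz": 0.03, "wx": 0, "wy": 0, "wz": 0, "claw": 20}
    - {"dx": 0, "dy": 0, "dz": 0.03, "wx": 0, "wy": 0, "wz": 0, "claw": 20}
    - {"dx": 0, "dy": 0, "dz": 0.03, "wx": 0, "wy": 0, "wz": 0, "claw": 20}
  force: 25

```text
clock: 6.65
tool_pos: [0.533, -0.2598, 0.0009]
eef_rot: [0.872, 0.489, 0.0, -0.0]
contact_force: [-0.2, 0.4, 0.4]
opening: 0.274
finger_force: 0.0
```

Run:
```python
from m import *
s=get_state(); print(s['tool_pos'].round(4),s['contact_force'].round(1),s['opening']*88.1,s['finger_force'])
```

```text
[ 0.533  -0.2598  0.0009] [-0.2  0.4  0.4] 24.111920589541242 0.0
```

Run:
```python
from m import *
c,im,d=snap('wrist','w2.png')
r,cs=tag(c,im,d,(100,120,60),(125,255,255),.01); print(r,cs[:,0].min(0),cs[:,0].max(0))
c,im,d=snap('top')
r,cs=tag(c,im,d,(100,120,60),(125,255,255),.01,(200,140,360,260)); print(r)
s=get_state(); print(s['tool_pos'].round(4),s['opening']*88.1,s['finger_force'])
```

```text
((534.0150146484375, -256.6202392578125), (47.32760238647461, 35.451148986816406), 58.620906829833984) [291 187] [355 266]Traceback (most recent call last):
  File "<stdin>", line 5, in <module>
  File "m.py", line 6, in tag
    cs=max(cv2.findContours(m,0,1)[0],key=cv2.contourArea)
ValueError: max() iterable argument is empty
```

View pics/w2.png

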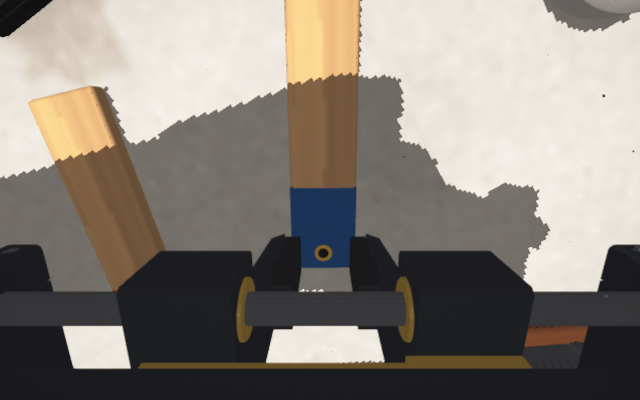

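Run:
```python
from m import *
s=get_state(); print(s['clock'],s['tool_pos'].round(4),s['opening']*88.1,s['finger_force'])
c=viewer.calibration('wrist'); T=np.array(c['extrinsics']); f=200/np.tan(np.radians(c['vfov'])/2)
Rt=R.from_quat(s['eef_rot'])
for o in([0,0,0],[0,.018,0],[0,-.018,0],[0,.018,-.019],[0,.018,-.04],[0,.012,0]):
    p=T[:3,:3].T@(s['tool_pos']+Rt.apply(o)-T[:3,3]); print(o,(p[:2]/p[2]*f+[c['cx'],c['cy']]).round(0))
_,d=viewer.snapshot('wrist'); 
uv=[(290,242),(285,260),(280,280),(365,242),(370,260),(310,255),(310,264)]
for q,p in zip(uv,pts(c,d,uv)): print(q,p.round(4),'tool',Rt.inv().apply(p-s['tool_pos']).round(4))
```

```text
6.75 [ 0.533  -0.2598  0.0009] 20.56728827711819 0.0
[0, 0, 0] [324. 228.]
[0, 0.018, 0] [355. 228.]
[0, -0.018, 0] [294. 228.]
[0, 0.018, -0.019] [358. 240.]
[0, 0.018, -0.04] [362. 258.]
[0, 0.012, 0] [345. 228.]
(290, 242) [ 0.5233 -0.2449  0.0398] tool [ 0.0077 -0.0161 -0.039 ]
(285, 260) [ 0.5231 -0.2449  0.058 ] tool [ 0.0076 -0.0162 -0.0571]
(280, 280) [ 0.5236 -0.2445  0.0751] tool [ 0.0082 -0.016  -0.0742]
(365, 242) [ 0.5538 -0.2614  0.0438] tool [ 0.0095  0.0186 -0.0429]
(370, 260) [ 0.5532 -0.263   0.0585] tool [ 0.0079  0.0189 -0.0576]
(310, 255) [ 0.5191 -0.2668  0.0105] tool [-0.0131 -0.0082 -0.0097]
(310, 264) [ 0.5159 -0.2719  0.0098] tool [-0.0192 -0.0083 -0.0089]
```

Run:
```python
from m import *
s=get_state(); Rt=R.from_quat(s['eef_rot']); c,im,d=snap('wrist')
v,u=np.mgrid[225:345,240:410]; uv=np.c_[u.ravel(),v.ravel()]
p=Rt.inv().apply(pts(c,d,uv)-s['tool_pos'])
k=(p[:,2]<-.012)&(p[:,2]>-.1)&(abs(p[:,1])<.06)
p=p[k]
for z in np.arange(-.015,-.1,-.006):
    q=p[abs(p[:,2]-z)<.003]
    if len(q):
        a=q[q[:,1]<0];b=q[q[:,1]>0]
        print(round(z,3),len(q),'neg y',a[:,1].min().round(4) if len(a) else 0,a[:,1].max().round(4) if len(a) else 0,'pos',b[:,1].min().round(4) if len(b) else 0,b[:,1].max().round(4) if len(b) else 0,'x',q[:,0].min().round(4),q[:,0].max().round(4))
print(s['opening'],get_state()['tool_pos'])
c,im,d=snap('side'); cv2.imwrite('pics/s2.png',cv2.resize(im[150:270,250:410,::-1],None,fx=5,fy=5))
```

```text
-0.033 188 neg y -0.0207 -0.0098 pos 0.01 0.0213 x -0.0079 0.01
-0.039 353 neg y -0.0237 -0.0098 pos 0.01 0.0237 x -0.0103 0.0101
-0.045 423 neg y -0.0239 -0.0098 pos 0.01 0.0243 x -0.0096 0.0103
-0.051 603 neg y -0.0245 -0.0098 pos 0.01 0.025 x -0.0102 0.0103
-0.057 648 neg y -0.0253 -0.0101 pos 0.0105 0.0254 x -0.0081 0.0102
-0.063 538 neg y -0.0255 -0.0112 pos 0.0113 0.0258 x 0.0015 0.0104
-0.069 573 neg y -0.0247 -0.0104 pos 0.0107 0.025 x 0.0071 0.0103
-0.075 919 neg y -0.0232 -0.0098 pos 0.0101 0.0234 x -0.0115 0.0104
-0.081 371 neg y -0.022 -0.0099 pos 0.0101 0.0219 x -0.0124 0.0104
-0.087 129 neg y -0.0175 -0.017 pos 0.0174 0.0178 x -0.011 0.0006
-0.093 147 neg y -0.0175 -0.017 pos 0.0173 0.0178 x -0.0055 0.0047
-0.099 119 neg y -0.0175 -0.017 pos 0.0172 0.0178 x -0.001 0.0298
0.2278868315105431 [ 0.53300259 -0.25983613  0.00086116]
```

View pics/s2.png

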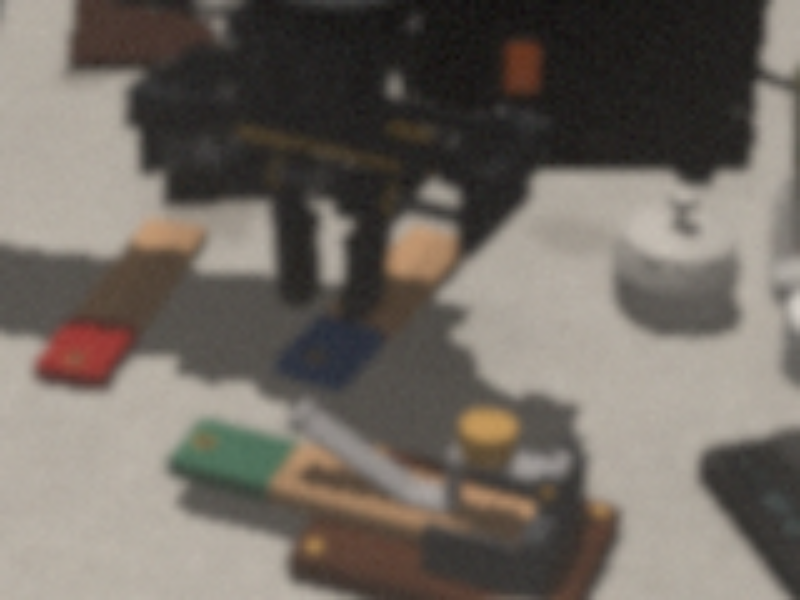

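The gripper closed to 20 mm on nothing. Depth shows the fingertips about 31 mm behind the reported TCP, so they're above the tag. I'll reopen, go lower and check against the camera.

Emit:
step_arm:
  motion:
    - {"dx": 0, "dy": 0, "dz": 0, "wx": 0, "wy": 0, "wz": 0, "claw": 60}
    - {"dx": 0, "dy": 0, "dz": 0, "wx": 0, "wy": 0, "wz": 0, "claw": 60}
    - {"dx": 0, "dy": 0, "dz": 0, "wx": 0, "wy": 0, "wz": 0, "claw": 60}
    - {"dx": 0, "dy": 0, "dz": 0, "wx": 0, "wy": 0, "wz": 0, "claw": 60}
    - {"dx": 0, "dy": 0, "dz": 0.1, "wx": 0, "wy": 0, "wz": 0, "claw": 60}
    - {"dx": 0, "dy": 0, "dz": 0.2, "wx": 0, "wy": 0, "wz": 0, "claw": 60}
    - {"dx": 0, "dy": 0, "dz": 0.25, "wx": 0, "wy": 0, "wz": 0, "claw": 60}
    - {"dx": 0, "dy": 0, "dz": 0.25, "wx": 0, "wy": 0, "wz": 0, "claw": 60}

```text
clock: 7.7
tool_pos: [0.5323, -0.2595, -0.0202]
eef_rot: [0.872, 0.489, -0.0, -0.001]
contact_force: [0.4, -0.0, 0.4]
opening: 0.678
finger_force: 0.0
```

```bash
cat > tips.py <<'E'
from m import *
def tips():
    s=get_state(); Rt=R.from_quat(s['eef_rot']); c,im,d=snap('wrist')
    v,u=np.mgrid[150:345,200:450]; w=pts(c,d,np.c_[u.ravel(),v.ravel()])
    p=Rt.inv().apply(w-s['tool_pos'])
    o=s['opening']*.0881/2
    k=(abs(abs(p[:,1])-o-.004)<.003)&(abs(p[:,0])<.0115)&(p[:,2]>-.06)
    z=np.sort(w[k][:,2]); h=np.histogram(z,bins=np.arange(-.004,.05,.003))
    print('t',s['clock'],'pos',s['tool_pos'].round(4),'o',(s['opening']*88.1).round(1),'ff',s['finger_force'],'F',s['contact_force'].round(1)); print(list(zip(h[1].round(3),h[0])))
    f=p[k&(w[:,2]>.012)] if k.any() else p[:1]
    for sg in(1,-1):
        g=f[f[:,1]*sg>0]; print(sg,'x',g[:,0].min().round(4),g[:,0].max().round(4),'zmax',g[:,2].max().round(4))
E
python3 -c "
from tips import *
tips()"
```

```text
Traceback (most recent call last):
  File "tips.py", line 9, in tips
    print('t',s['clock'],'pos',s['tool_pos'].round(4),'o',(s['opening']*88.1).round(1),'ff',s['finger_force'],'F',s['contact_force'].round(1)); print(list(zip(h[1].round(3),h[0])))
                                                          ^^^^^^^^^^^^^^^^^^^^^^^^^
AttributeError: 'float' object has no attribute 'round'
```

```bash
sed -i "s/(s\['opening'\]\*88.1).round(1)/round(s['opening']*88.1,1)/" tips.py
python3 -c "
from tips import *
tips()"
```

```text
t 7.75 pos [ 0.5326 -0.2597 -0.0197] o 59.9 ff 0.0 F [0.1 0.2 0.7]
[(np.float64(-0.004), np.int64(75)), (np.float64(-0.001), np.int64(420)), (np.float64(0.002), np.int64(0)), (np.float64(0.005), np.int64(0)), (np.float64(0.008), np.int64(0)), (np.float64(0.011), np.int64(37)), (np.float64(0.014), np.int64(67)), (np.float64(0.017), np.int64(58)), (np.float64(0.02), np.int64(68)), (np.float64(0.023), np.int64(75)), (np.float64(0.026), np.int64(77)), (np.float64(0.029), np.int64(79)), (np.float64(0.032), np.int64(97)), (np.float64(0.035), np.int64(187)), (np.float64(0.038), np.int64(161)), (np.float64(0.041), np.int64(0)), (np.float64(0.044), np.int64(0))]
1 x -0.007 0.0088 zmax -0.0318
-1 x -0.0065 0.0088 zmax -0.0319
```

Emit:
step_arm:
  motion:
    - {"dx": 0, "dy": 0, "dz": 0.11, "wx": 0, "wy": 0, "wz": 0, "claw": 60}
    - {"dx": 0, "dy": 0, "dz": 0.11, "wx": 0, "wy": 0, "wz": 0, "claw": 60}
    - {"dx": 0, "dy": 0, "dz": 0.11, "wx": 0, "wy": 0, "wz": 0, "claw": 25}
    - {"dx": 0, "dy": 0, "dz": 0.11, "wx": 0, "wy": 0, "wz": 0, "claw": 25}
    - {"dx": 0, "dy": 0, "dz": 0.11, "wx": 0, "wy": 0, "wz": 0, "claw": 25}
    - {"dx": 0, "dy": 0, "dz": 0.11, "wx": 0, "wy": 0, "wz": 0, "claw": 25}
    - {"dx": 0, "dy": 0, "dz": 0.11, "wx": 0, "wy": 0, "wz": 0, "claw": 25}
  force: 25

```text
clock: 8.5
tool_pos: [0.5331, -0.2599, -0.0278]
eef_rot: [0.872, 0.489, 0.0, 0.0]
contact_force: [-0.7, -0.2, 0.8]
opening: 0.398
finger_force: 25.0
```

```bash
python3 -c "
from tips import *
tips()
plan([0.485,-.364,.1],-31.3)"
```

```text
t 8.5 pos [ 0.5331 -0.2599 -0.0278] o 35.0 ff 24.979887306690216 F [-0.7 -0.2  0.8]
[(np.float64(-0.004), np.int64(40)), (np.float64(-0.001), np.int64(161)), (np.float64(0.002), np.int64(16)), (np.float64(0.005), np.int64(57)), (np.float64(0.008), np.int64(64)), (np.float64(0.011), np.int64(70)), (np.float64(0.014), np.int64(75)), (np.float64(0.017), np.int64(74)), (np.float64(0.02), np.int64(80)), (np.float64(0.023), np.int64(91)), (np.float64(0.026), np.int64(160)), (np.float64(0.029), np.int64(202)), (np.float64(0.032), np.int64(17)), (np.float64(0.035), np.int64(0)), (np.float64(0.038), np.int64(0)), (np.float64(0.041), np.int64(0)), (np.float64(0.044), np.int64(0))]
1 x -0.008 0.0088 zmax -0.0399
-1 x -0.0071 0.0088 zmax -0.0399
t 8.55 pos [ 0.5331 -0.2599 -0.0277] shift [-1.424  0.166 -1.597] w [ 0.0001 -0.     -0.0007] q [ 0.24  1.01  0.24  1.8  -0.56  0.39  0.35]
```

Emit:
step_arm:
  motion:
    - {"dx": 0, "dy": 0, "dz": -0.2, "wx": 0, "wy": 0, "wz": 0, "claw": 25}
    - {"dx": 0, "dy": 0, "dz": -0.5, "wx": 0, "wy": 0, "wz": 0, "claw": 25}
    - {"dx": 0, "dy": 0, "dz": -0.9, "wx": 0, "wy": 0, "wz": 0, "claw": 25}
    - {"dx": 0, "dy": 0, "dz": -0.9, "wx": 0, "wy": 0, "wz": 0, "claw": 25}

```text
clock: 8.95
tool_pos: [0.5355, -0.2617, 0.0487]
eef_rot: [0.872, 0.489, 0.002, 0.003]
contact_force: [1.2, -1.2, 0.3]
opening: 0.402
finger_force: 25.0
```

Emit:
step_arm:
  motion:
    - {"dx": 0, "dy": 0, "dz": -0.5, "wx": 0, "wy": 0, "wz": 0, "claw": 25}
    - {"dx": 0, "dy": 0, "dz": -0.9, "wx": 0, "wy": 0, "wz": 0, "claw": 25}
    - {"dx": 0, "dy": 0, "dz": -0.9, "wx": 0, "wy": 0, "wz": 0, "claw": 25}

```text
clock: 9.25
tool_pos: [0.5353, -0.2616, 0.1203]
eef_rot: [0.872, 0.489, 0.002, 0.003]
contact_force: [-0.3, -0.3, 0.5]
opening: 0.403
finger_force: 25.0
```

Emit:
step_arm:
  motion:
    - {"dx": 0, "dy": 0, "dz": 0, "wx": 0, "wy": 0, "wz": 0.37, "claw": 25}
    - {"dx": 0, "dy": 0, "dz": 0, "wx": 0, "wy": 0, "wz": 0.37, "claw": 25}
    - {"dx": 0, "dy": 0, "dz": 0, "wx": 0, "wy": 0, "wz": 0.37, "claw": 25}
    - {"dx": 0, "dy": 0, "dz": 0, "wx": 0, "wy": 0, "wz": 0.37, "claw": 25}
    - {"dx": 0, "dy": 0, "dz": 0, "wx": 0, "wy": 0, "wz": 0.37, "claw": 25}
    - {"dx": 0, "dy": 0, "dz": 0, "wx": 0, "wy": 0, "wz": 0.37, "claw": 25}
    - {"dx": 0, "dy": 0, "dz": 0, "wx": 0, "wy": 0, "wz": 0.37, "claw": 25}
    - {"dx": 0, "dy": 0, "dz": 0, "wx": 0, "wy": 0, "wz": 0.37, "claw": 25}

```text
clock: 10.05
tool_pos: [0.5323, -0.2591, 0.115]
eef_rot: [0.997, -0.073, -0.001, -0.0]
contact_force: [0.5, 1.6, -0.2]
opening: 0.402
finger_force: 25.0
```

```bash
python3 -c "
from h import *
plan([0.376,-.312,.09],-116.4); print(get_state()['finger_force'])"
```

```text
t 10.05 pos [ 0.5323 -0.2591  0.115 ] shift [-1.837  0.937  0.315] w [-0.0002  0.0006  0.1004] q [-0.01  0.89  0.72  1.77 -0.8   0.8  -0.59]
24.978703558444977
```

Emit:
step_arm:
  motion:
    - {"dx": -0.92, "dy": 0.47, "dz": 0, "wx": 0, "wy": 0, "wz": 0.1, "claw": 25}
    - {"dx": -0.92, "dy": 0.47, "dz": 0, "wx": 0, "wy": 0, "wz": 0.1, "claw": 25}
    - {"dx": -0.92, "dy": 0.47, "dz": 0, "wx": 0, "wy": 0, "wz": 0.1, "claw": 25}
    - {"dx": -0.92, "dy": 0.47, "dz": 0, "wx": 0, "wy": 0, "wz": 0.1, "claw": 25}

```text
clock: 10.45
tool_pos: [0.4543, -0.2865, 0.1155]
eef_rot: [0.974, -0.225, -0.001, -0.0]
contact_force: [1.3, 0.7, -1.0]
opening: 0.4
finger_force: 25.0
```

```bash
python3 -c "
from h import *
plan([0.376,-.312,.05],-116.4); print(get_state()['finger_force'])"
```

```text
t 10.45 pos [ 0.4543 -0.2865  0.1155] shift [-0.738  0.717  0.819] w [-0.0002  0.0005  0.0019] q [ 0.06  0.85  0.76  1.94 -0.9   0.73 -0.66]
24.982896745204926
```

Emit:
step_arm:
  motion:
    - {"dx": -0.74, "dy": 0.72, "dz": 0, "wx": 0, "wy": 0, "wz": 0, "claw": 25}
    - {"dx": -0.74, "dy": 0.72, "dz": 0, "wx": 0, "wy": 0, "wz": 0, "claw": 25}
    - {"dx": -0.74, "dy": 0.72, "dz": 0.4, "wx": 0, "wy": 0, "wz": 0, "claw": 25}
    - {"dx": -0.74, "dy": 0.72, "dz": 0.4, "wx": 0, "wy": 0, "wz": 0, "claw": 25}

```text
clock: 10.85
tool_pos: [0.3766, -0.3102, 0.0819]
eef_rot: [0.975, -0.224, -0.001, -0.003]
contact_force: [-0.9, 0.7, -0.3]
opening: 0.404
finger_force: 25.0
```

Run:
```python
from m import *
viewer.snapshot('side')
plan([0.376,-.312,.003],-116.4)
c,im,d=snap('wrist','w3.png')
s=get_state(); print(s['finger_force'],s['eef_rot'])
```

```text
t 10.9 pos [ 0.3773 -0.311   0.083 ] shift [-0.007  0.022  1.   ] w [-0.001   0.0007  0.0029] q [ 0.25  0.82  0.6   2.1  -0.97  0.53 -0.44]
24.98228520154953 [ 9.74637577e-01 -2.23787484e-01  2.59236509e-05 -8.68718866e-04]
```

View pics/w3.png

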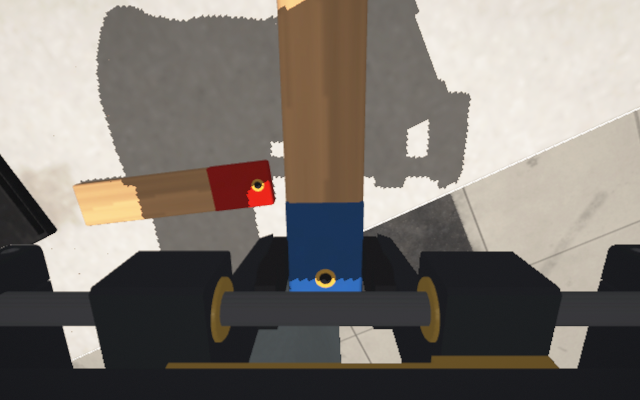

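```bash
cat > tg.py <<'E'
from m import *
H=np.array([.5761,-.4111]); a=np.radians(-26.4); U=np.array([np.cos(a),np.sin(a)]); V=np.array([-U[1],U[0]])
def tagfit():
    s=get_state(); c,im,d=snap('wrist')
    hsv=cv2.cvtColor(im,cv2.COLOR_RGB2HSV); m=cv2.inRange(hsv,(5,60,60),(25,255,255))|cv2.inRange(hsv,(100,120,40),(125,255,255))
    m[:,:250]=0; m[:,400:]=0; m[290:]=0
    v,u=np.nonzero(cv2.erode(m,np.ones((5,5)))); w=pts(c,d,np.c_[u,v])
    zt=s['tool_pos'][2]+.0278+.01; w=w[abs(w[:,2]-zt)<.012]
    h=np.c_[(w[:,:2]-H)@U,(w[:,:2]-H)@V,w[:,2]]
    A=np.c_[h[:,0],np.ones(len(h))]; k=np.polyfit(h[:,0],h[:,2],1); print('n',len(h),'x range',h[:,0].min().round(4),h[:,0].max().round(4),'top z at near/far',np.polyval(k,[h[:,0].min(),h[:,0].max()]).round(4),'expected',round(zt,4))
    xs=np.arange(h[:,0].min()+.005,h[:,0].max()-.005,.01); mid=[]
    for x in xs:
        q=h[abs(h[:,0]-x)<.003,1]; mid.append((q.min()+q.max())/2)
    l=np.polyfit(xs,mid,1); print('yaw vs holder deg',np.degrees(np.arctan(l[0])).round(2),'y at near',np.polyval(l,xs[0]).round(4),'y at far',np.polyval(l,xs[-1]).round(4))
    g=(s['tool_pos'][:2]-H); print('TCP in holder',(g@U).round(4),(g@V).round(4),s['tool_pos'][2].round(4),'t',s['clock'],'F',s['contact_force'].round(1),'q5',s['q'][4].round(2))
E
python3 - <<'E'
from tg import *
tagfit()
c,im,d=snap('top','t3.png')
E
```

```text
n 21299 x range -0.2381 -0.1113 top z at near/far [0.1215 0.1203] expected 0.1216
yaw vs holder deg 1.22 y at near -0.0007 y at far 0.0016
TCP in holder -0.2218 0.0007 0.0838 t 10.95 F [ 0.5 -0.9 -0.5] q5 -0.97
```

View pics/t3.png

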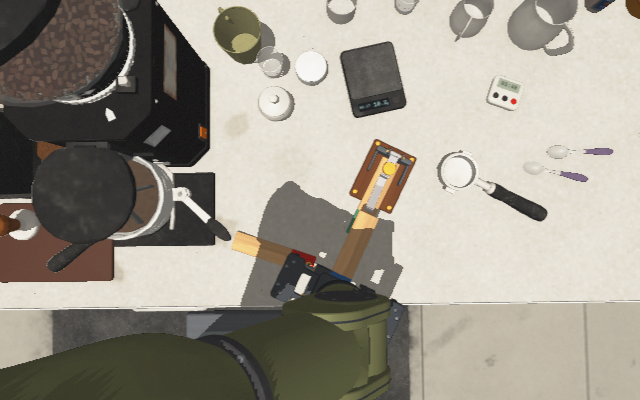

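Emit:
step_arm:
  motion:
    - {"dx": -0.05, "dy": 0, "dz": 0.8, "wx": 0, "wy": 0, "wz": 0.006, "claw": 25}
    - {"dx": -0.05, "dy": 0, "dz": 0.8, "wx": 0, "wy": 0, "wz": 0.006, "claw": 25}
    - {"dx": -0.05, "dy": 0, "dz": 0.8, "wx": 0, "wy": 0, "wz": 0.006, "claw": 25}
    - {"dx": -0.05, "dy": 0, "dz": 0.8, "wx": 0, "wy": 0, "wz": 0.006, "claw": 25}

```text
clock: 11.45
tool_pos: [0.3734, -0.3115, 0.0207]
eef_rot: [0.972, -0.234, 0.0, 0.0]
contact_force: [-0.2, 0.3, -0.8]
opening: 0.408
finger_force: 25.0
```

Run:
```python
from tg import *
tagfit()
tagfit()
plan([0.376,-.312,-.001],-116.4)
```

```text
n 21363 x range -0.2422 -0.1152 top z at near/far [0.0584 0.0574] expected 0.0585
yaw vs holder deg 0.04 y at near -0.0021 y at far -0.002
TCP in holder -0.2258 -0.0009 0.0207 t 11.45 F [-0.2  0.3 -0.8] q5 -0.98
n 21355 x range -0.2421 -0.115 top z at near/far [0.0588 0.0578] expected 0.0589
yaw vs holder deg 0.01 y at near -0.0022 y at far -0.0022
TCP in holder -0.2256 -0.0011 0.0211 t 11.5 F [-0.3 -0.2 -0.8] q5 -0.98
t 11.55 pos [ 0.3736 -0.3118  0.0212] shift [ 0.027 -0.012  0.278] w [ 0.0005 -0.0007 -0.0038] q [ 0.42  0.88  0.3   2.12 -0.98  0.28 -0.46]
```

Emit:
step_arm:
  motion:
    - {"dx": 0, "dy": -0.02, "dz": 0.2, "wx": 0, "wy": 0, "wz": 0, "claw": 25}
    - {"dx": 0, "dy": -0.02, "dz": 0.27, "wx": 0, "wy": 0, "wz": 0, "claw": 25}
    - {"dx": 0, "dy": -0.02, "dz": 0.27, "wx": 0, "wy": 0, "wz": 0, "claw": 25}
    - {"dx": 0, "dy": -0.02, "dz": 0.27, "wx": 0, "wy": 0, "wz": 0, "claw": 25}

```text
clock: 11.95
tool_pos: [0.3737, -0.3098, -0.001]
eef_rot: [0.972, -0.234, 0.0, 0.0]
contact_force: [0.3, -0.3, -1.2]
opening: 0.404
finger_force: 25.0
```

Run:
```python
from tg import *
tagfit()
c,im,d=snap('side','s4a.png'); cv2.imwrite('pics/s4.png',cv2.resize(im[190:290,250:400,::-1],None,fx=5,fy=5))
```

```text
n 21374 x range -0.2428 -0.1158 top z at near/far [0.0367 0.0356] expected 0.0368
yaw vs holder deg 0.01 y at near -0.0004 y at far -0.0004
TCP in holder -0.2264 0.0007 -0.001 t 11.95 F [ 0.3 -0.3 -1.2] q5 -0.98
```

View pics/s4.png

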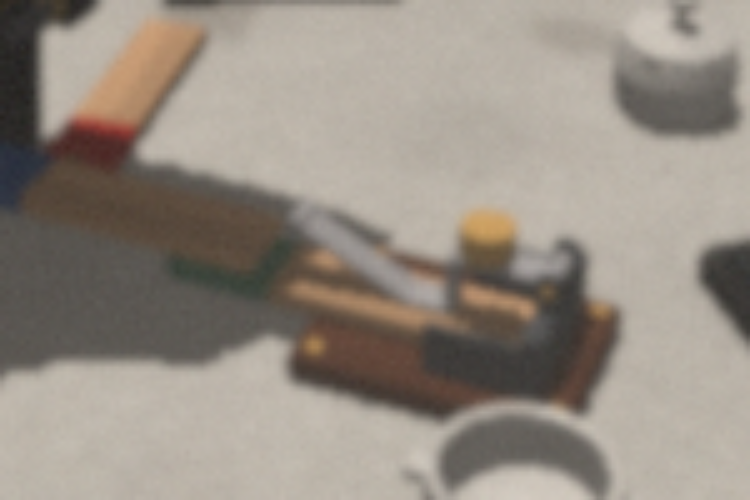

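The side view shows the blue tag lying just over the green one, with its plain end right in front of the arm's lip (300,210). Pushing in.

Emit:
step_arm:
  motion:
    - {"dx": 0.15, "dy": 0, "dz": 0, "wx": 0, "wy": 0, "wz": 0, "claw": 25}
    - {"dx": 0.3, "dy": 0, "dz": 0, "wx": 0, "wy": 0, "wz": 0, "claw": 25}
    - {"dx": 0.45, "dy": 0, "dz": 0, "wx": 0, "wy": 0, "wz": 0, "claw": 25}
    - {"dx": 0.6, "dy": 0, "dz": 0, "wx": 0, "wy": 0, "wz": 0, "claw": 25}
    - {"dx": 0.6, "dy": 0, "dz": 0, "wx": 0, "wy": 0, "wz": 0, "claw": 25}

```text
clock: 12.55
tool_pos: [0.4178, -0.3319, -0.0013]
eef_rot: [0.972, -0.233, 0.001, 0.001]
contact_force: [0.3, 0.4, -0.8]
opening: 0.401
finger_force: 25.0
```

Run:
```python
from tg import *
tagfit()
```

```text
n 20582 x range -0.1932 -0.0661 top z at near/far [0.0366 0.034 ] expected 0.0365
yaw vs holder deg 0.1 y at near -0.0006 y at far -0.0004
TCP in holder -0.177 0.0006 -0.0013 t 12.55 F [ 0.3  0.4 -0.8] q5 -0.93
```

Emit:
step_arm:
  motion:
    - {"dx": 0.12, "dy": 0, "dz": 0, "wx": 0, "wy": 0, "wz": 0, "claw": 25}
    - {"dx": 0.24, "dy": 0, "dz": 0, "wx": 0, "wy": 0, "wz": 0, "claw": 25}
    - {"dx": 0.36, "dy": 0, "dz": 0, "wx": 0, "wy": 0, "wz": 0, "claw": 25}
    - {"dx": 0.48, "dy": 0, "dz": 0, "wx": 0, "wy": 0, "wz": 0, "claw": 25}
    - {"dx": 0.48, "dy": 0, "dz": 0, "wx": 0, "wy": 0, "wz": 0, "claw": 25}

```text
clock: 13.1
tool_pos: [0.4524, -0.3498, -0.0015]
eef_rot: [0.972, -0.234, 0.001, 0.001]
contact_force: [1.6, -0.6, -2.1]
opening: 0.399
finger_force: 25.0
```

Run:
```python
from tg import *
tagfit()
c,im,d=snap('side'); cv2.imwrite('pics/s5.png',cv2.resize(im[190:290,250:400,::-1],None,fx=5,fy=5))
```

```text
n 14972 x range -0.1543 -0.027 top z at near/far [0.0364 0.0338] expected 0.0363
yaw vs holder deg 0.03 y at near -0.0012 y at far -0.0012
TCP in holder -0.1381 -0.0001 -0.0015 t 13.1 F [ 1.6 -0.6 -2.1] q5 -0.88
```

View pics/s5.png

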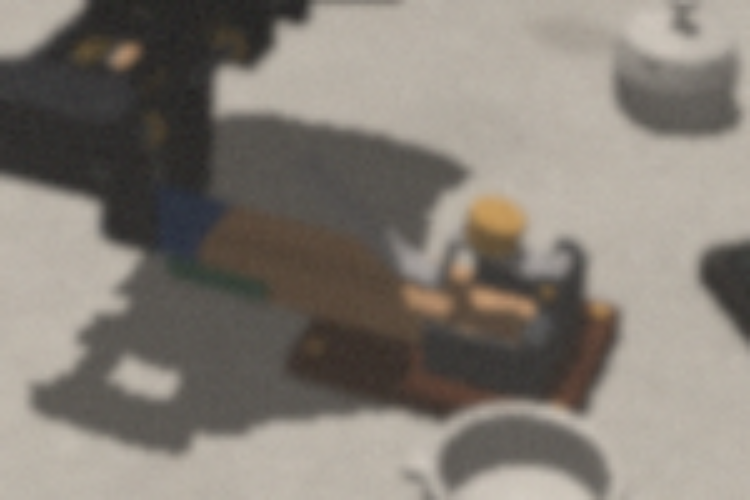

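The weight has risen from row 230 to 215 and the wood runs under the arm, so the tag is going in as planned. Push the last stretch.

Emit:
step_arm:
  motion:
    - {"dx": 0.1, "dy": 0, "dz": 0, "wx": 0, "wy": 0, "wz": 0, "claw": 25}
    - {"dx": 0.2, "dy": 0, "dz": 0, "wx": 0, "wy": 0, "wz": 0, "claw": 25}
    - {"dx": 0.3, "dy": 0, "dz": 0, "wx": 0, "wy": 0, "wz": 0, "claw": 25}
    - {"dx": 0.38, "dy": 0, "dz": 0, "wx": 0, "wy": 0, "wz": 0, "claw": 25}
    - {"dx": 0.41, "dy": 0, "dz": 0, "wx": 0, "wy": 0, "wz": 0, "claw": 25}
    - {"dx": 0.41, "dy": 0, "dz": 0, "wx": 0, "wy": 0, "wz": 0, "claw": 25}

```text
clock: 13.8
tool_pos: [0.4807, -0.3642, -0.0015]
eef_rot: [0.972, -0.234, 0.001, 0.0]
contact_force: [0.4, 0.8, -1.3]
opening: 0.406
finger_force: 25.0
```

Run:
```python
from tg import *
tagfit()
c,im,d=snap('wrist')
hsv=cv2.cvtColor(im,cv2.COLOR_RGB2HSV); m=cv2.inRange(hsv,(100,120,40),(125,255,255)); v,u=np.nonzero(m); w=pts(c,d,np.c_[u,v]); x=(w[:,:2]-H)@U
print('blue/wood boundary x (home: -0.075)',np.percentile(x[w[:,2]<.045],[99,99.8]).round(4))
```

```text
n 11298 x range -0.1227 0.0047 top z at near/far [0.0364 0.0338] expected 0.0363
yaw vs holder deg 0.15 y at near -0.0016 y at far -0.0013
TCP in holder -0.1064 -0.0004 -0.0015 t 13.8 F [ 0.4  0.8 -1.3] q5 -0.85
blue/wood boundary x (home: -0.075) [-0.0798 -0.0791]
```

Emit:
step_arm:
  motion:
    - {"dx": 0.03, "dy": 0, "dz": 0.01, "wx": 0, "wy": 0, "wz": 0, "claw": 25}
    - {"dx": 0.04, "dy": 0, "dz": 0.02, "wx": 0, "wy": 0, "wz": 0, "claw": 25}
    - {"dx": 0.04, "dy": 0, "dz": 0.02, "wx": 0, "wy": 0, "wz": 0, "claw": 25}

```text
clock: 14.2
tool_pos: [0.4821, -0.365, -0.0033]
eef_rot: [0.972, -0.234, -0.0, -0.0]
contact_force: [-1.1, 1.0, -0.4]
opening: 0.403
finger_force: 25.0
```

Emit:
step_arm:
  motion:
    - {"dx": 0, "dy": 0, "dz": 0, "wx": 0, "wy": 0, "wz": 0, "claw": 60}
    - {"dx": 0, "dy": 0, "dz": 0, "wx": 0, "wy": 0, "wz": 0, "claw": 60}
    - {"dx": 0, "dy": 0, "dz": 0, "wx": 0, "wy": 0, "wz": 0, "claw": 60}
    - {"dx": 0, "dy": 0, "dz": 0, "wx": 0, "wy": 0, "wz": 0, "claw": 60}
    - {"dx": 0, "dy": 0, "dz": 0, "wx": 0, "wy": 0, "wz": 0, "claw": 60}
    - {"dx": 0, "dy": 0, "dz": -0.3, "wx": 0, "wy": 0, "wz": 0, "claw": 60}
    - {"dx": 0, "dy": 0, "dz": -0.7, "wx": 0, "wy": 0, "wz": 0, "claw": 60}
    - {"dx": 0, "dy": 0, "dz": -1, "wx": 0, "wy": 0, "wz": 0, "claw": 60}

```text
clock: 15.0
tool_pos: [0.4826, -0.3656, 0.0783]
eef_rot: [0.972, -0.234, 0.0, 0.0]
contact_force: [-0.2, 0.0, -0.1]
opening: 0.681
finger_force: 0.0
```

Emit:
step_arm:
  motion:
    - {"dx": -0.5, "dy": 0, "dz": -0.8, "wx": 0, "wy": 0, "wz": 0, "claw": 60}
    - {"dx": -0.9, "dy": 0, "dz": -1, "wx": 0, "wy": 0, "wz": 0, "claw": 60}
    - {"dx": -0.9, "dy": 0, "dz": -1, "wx": 0, "wy": 0, "wz": 0, "claw": 60}
    - {"dx": -0.9, "dy": 0, "dz": -1, "wx": 0, "wy": 0, "wz": 0, "claw": 60}

```text
clock: 15.4
tool_pos: [0.4182, -0.3323, 0.1581]
eef_rot: [0.972, -0.235, 0.001, -0.0]
contact_force: [0.7, -1.1, -1.1]
opening: 0.679
finger_force: 0.0
```

Run:
```python
from tg import *
c,im,d=snap('wrist')
hsv=cv2.cvtColor(im,cv2.COLOR_RGB2HSV)
for n,lo,hi in(('blue',(100,120,40),(125,255,255)),('green',(65,80,30),(90,255,255)),('red',(0,200,100),(6,255,255))):
    m=cv2.inRange(hsv,lo,hi); v,u=np.nonzero(m); w=pts(c,d,np.c_[u,v]); 
    if not len(w): print(n,'none'); continue
    h=np.c_[(w[:,:2]-H)@U,(w[:,:2]-H)@V,w[:,2]]; print(n,len(h),np.percentile(h,[1,50,99],axis=0).round(4).tolist())
c2,im2,d2=snap('side')
A=cv2.resize(im[:,:,::-1],None,fx=.75,fy=.75); B=cv2.resize(im2[190:290,250:400,::-1],(480,300))
cv2.imwrite('pics/f.png',np.vstack([A,B])); print(get_state()['clock'],get_state()['contact_force'])
```

```text
blue 2075 [[-0.1249, -0.0191, 0.0318], [-0.0993, -0.0018, 0.0337], [-0.078, 0.016, 0.0357]]
green 13 [[-0.1266, -0.012, 0.0215], [-0.1265, -0.0054, 0.0223], [-0.1262, 0.0155, 0.0231]]
red 1335 [[-0.2328, 0.0439, 0.0071], [-0.2139, 0.0689, 0.0097], [-0.195, 0.0921, 0.0114]]
15.5 [0.59919974 0.14534676 0.38603245]
```

View pics/f.png

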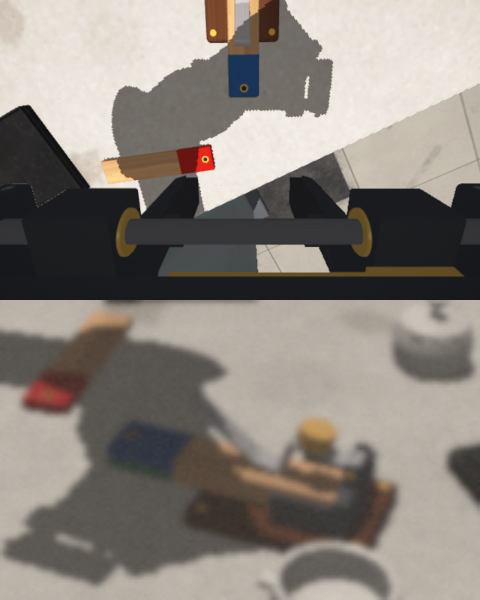

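The blue tag lies flat (top at 34 mm) with its end at x = -125 mm, so it is home and the arm holds it. The green end is directly below it, the red tag hasn't moved, and the gripper is clear.

```bash
python3 -c "
from plant import workorder
print(workorder.finish_job())"
```

```text
the job is handed in; nothing more can be done
None
```

The job is handed in at about 15.5 s. The blue tag lies flat on the green one and home against the back stop, held by the arm alone; the red tag was left where it lay. `finish_job()` gave no verdict; I checked position and flatness by camera, but could not measure the arm's pressing force.

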